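# Hold a spring clamp open around a bent bracket's edge

### The arm

A 6-joint arm with a two-finger parallel gripper is mounted at the origin on the work surface. World frame = base frame: x ahead of the robot, y to its left, z up, the work surface at z = 0. Lengths are in mm, angles in rad, forces in N, time in s.
With the tool pointing down it reaches from about 400 to 925 mm from the base axis. Payload 12.5 kg.
Tool frame: the origin (TCP) lies at the very end of the fingers, on their centre line; the grasp point (between the pads) lies 19 mm behind it; z points along the fingers, y is the line along which they close (so a half turn about z gives the same grasp; the last joint's range is limited). The gripper opens to 95 mm and grips with 3 to 60 N. Pads are 20 mm wide; open, the fingers measure 119 mm over their backs; the gripper's body (75 mm by 180 mm) begins 59 mm behind the grasp point.
Start: joints at [1.212, 0.491, 1.559, -0, 1.092, -0.106], TCP at [156.304, 605.158, 214.661] pointing down, gripper open.
Joint ranges: [-3.1, 3.1], [-0.84, 2.19], [0.05, 2.79], [-1.13, 4.28], [0.06, 2.93], [-2.69, 2.69]. Speed limits (rad/s): [2.22, 2.22, 2.79, 3.14, 3.14, 3.14].

### API

Orientations are given as [roll, pitch, yaw] about the fixed x, y, z axes, in that order (R = Rz(yaw) Ry(pitch) Rx(roll)).
In Python, from cell import * gives the robot as it stands.
- The arm moves only by the tool jog_arm, never from a script. Its argument "targets" is a list of rows, each an object with "turn": the turn, a rotation vector about the world's x, y, z in degrees, a list of three; "slide": the shift along the world's x, y, z in mm, a list of three; "claw": the opening in per cent of the stroke, from 0 (shut) to 100 (fully open). In form: [{"turn": [wx, wy, wz], "slide": [x, y, z], "claw": claw}, ...]. A call has 1 to 5 rows; each row shifts and turns the commanded pose from where the row before left it; what a row does not reach is not made up. A row lasts 1/8 s, in which the tool goes at most 62.5 mm and 10.7 degrees, less where a joint would pass 70% of its speed; a pose out of reach is approached as far as the arm can. A call with a gripper value outside its range is refused whole. The fingers move at their own pace and stop on an object; the grip force is fixed at half the most. Time passes only in rows, so rows that do not move let the fingers close. It gives the time, the measured TCP pose, the force, the opening and the grip force at its end, in the units of the state.
- state(): the state, without advancing time (a new reading comes with each control period).
- read_camera(name): name is "scene" or "top"; returns a dict with "frame" (420x560x3 uint8, blue, green, red), "mtx" (3x3 intrinsics, pixels), "R" (3x3) and "t" (3): a world point X has camera coordinates R X + t. Camera axes: x right, y down, z forward; pixel columns grow to the right and rows downward; lengths in mm; the calibration is good to about 2 mm. A picture is of the moment at which its call begins. There is no depth.
- job_done(): hands the job in; it is judged then, once.
Trained networks look in the newest picture that a camera, given by its name, has taken for a name from the list of things; names that differ only in an ending like _2 or _b are one class to them, and where a whole thing is asked for, a point or a joint stands for the part that bears it (a point fixed in the world has none). Each returns a list of dicts, best first, with "conf" (0 to 1); they miss things now and then, are a little off and sometimes report something else, mostly with a low value. They report only what shows in the picture. A call takes as long as a camera call. They do not tell look-alikes from the thing itself.
- look_for(query, camera): "xy" ([column, row] in pixels, amid what is visible of it).
The state is a dict: "t": time; "joints": joint angles; "qvel": joint speeds; "tau": joint torques, N m; "eef_pos": TCP position; "tcp_rot": TCP orientation; "ft_force": force on the tool from outside, world axes, zero at the start; "moment": the same for the moment, N m; "opening": opening from 0.0 (shut) to 1.0 (fully open); "grip_force": force on a finger pad.
Only numpy, scipy, OpenCV 4.12 (cv2) and the standard library are available. Lean on these libraries where they do the work, as an engineer would, in place of code of your own. Each camera call takes 0.05 s, during which the arm holds its last target. There are 200 camera calls.

### The job

Lift the freshly bent white acrylic bracket up out of its plywood bending former, stand it on its foot in the middle of the black rubber mat and let go of it. Then pick up the black spring clamp by its handles, squeeze it wide open, bring its jaws level around one of the bracket's two upright edges, in the upper half, one jaw on each side of the sheet and clear of it, and finish holding it there gaping, so that I can slip the mesh in: do not put it down or let it bite. Leave everything else where it stands.

Things in the scene. Friction and masses are not known exactly. Their poses are not given: they have to be found in the camera images.
- die: Plywood bending former, fixed, 112 x 140 mm, left or right of the mat (clamp on the other side). Its open pocket (78 x 104 mm, floor 10 mm and walls 28 mm above the table) holds the bracket's foot; at its +x end cheeks 52 mm high stand behind and beside the bracket's leg. Origin: on the table under the pocket's centre. The leg stands at x = +33 mm here, axes parallel, 2 mm play.
- bracket: White acrylic L-bracket, 8 mm sheet, about 130 g. Leg: upright, 100 mm wide (y), 100 mm tall (z), faces at x = -4 and +4 mm, upright edges at y = -50 and +50 mm. Foot: flat, from the leg to x = -70 mm, 100 mm wide. Origin: on its underside below the middle of the leg. In the former the leg is free above z = 42 mm: pinch its 8 mm thickness from above.
- bracket_foot (a point): Centre of the bracket's foot, on its underside (x = -33 mm in the bracket's frame).
- mat: Black rubber mat 180 (x) x 200 (y) x 4 mm, fixed flat on the table in front of the robot. Origin: centre of its underside, on the table. In the middle means the foot's centre within 45 mm of the mat's.
- clamp: Black spring clamp, 60 g, 24 mm thick, lying on its side, pivot pin vertical. Origin: below the pivot, on the underside. Shut, x is its middle line: grey jaw pads meet at x = 40 to 54 mm; two handles spread towards -x, ends at x = -56 mm, 42 mm over the outsides at x = -38, 52 mm at the ends. The frame belongs to the +y half and turns by half the joint value (about +z) as the clamp opens.
- clamp_jaw (a joint): Opening angle of the clamp, rad: 0 shut, 0.6 at the stop. Squeezing the handles opens it: at 38 mm behind the pivot about 5 N starts it, 10 N reaches the stop, where the handles are parallel, 18 mm over the outsides. Gap between the pads = 94 mm x sin(half the angle), 28 mm at the stop. It springs shut by itself. Wide open means over 0.38.
- tip_a (a point): Middle of the inner face of the jaw pad on the clamp's +y half: 47 mm ahead of the pivot, half way (12 mm) up the thickness.
- tip_b (a point): The same point on the other half's pad. When shut it coincides with tip_a.
- clamp_pivot (a point): Point on the clamp's pivot axis, half way (12 mm) up its thickness.
- punch: Upper block of the bending former: plywood block 68 x 98 x 50 mm with a turned wooden knob on top (88 mm overall), standing on the far side of the table. Bystander. Origin: centre of its underside.
- valve: Dark grey pipe ball valve about 96 mm long, 48 mm thick, with a blue lever on top (65 mm high), lying on the table beyond the mat. Bystander. Origin: under its middle, on the table.
- blank: Flat unbent white acrylic offcut 60 x 100 x 8 mm lying on the table between mat and robot. Bystander. Origin: centre of its underside.
- coupling: Dark grey pipe coupling, a plain ring 52 mm across and 45 mm tall, standing on end to the right of the mat. Bystander. Origin: centre of its underside.
- dosing_bottle: White bottle, 68 mm across, 165 mm tall, far right. Bystander. Origin: centre of its underside.
- additive_bottle: Smaller white bottle, 54 mm across, 125 mm tall, black cap, far right. Bystander. Origin: centre of its underside.
- flask: Conical glass flask, 84 mm across, 122 mm tall, far left. Bystander. Origin: centre of its underside.
- spray_bottle: Spray bottle with blue head, 76 mm across, 208 mm tall, left side. Bystander. Origin: centre of its underside.
Mind the look-alikes: they are no part of the job. Leave any red look-alike of the die alone.

How it is judged:
By the outcome, as a careful person would: the job done as asked, in the order asked, and still so for the second after the job is handed in, while the arm keeps its last pose, push and grip.
It also fails if it takes over 54 s, if anything falls off the work surface, if the arm or the gripper's body presses on something with over 40 N, if the wrist force passes 120 N, or if a joint passes its speed limit or range.

## Working session

There is one attempt and no reset: what is moved stays moved. The work goes in short steps, Python scripts to look and compute and a tool call to move; the robot and the scene stay as the last step left them, time stands still between calls to the robot, and variables do not carry over. Pictures are saved under pics/ and viewed, at most 10 in all, crops included, and the job is handed in when it is done.

Besides the shell and the picture viewer there is one more tool, called after "Call:" as name([rows], argument=value, ...), one row to a line, values as JSON. jog_arm: Moves the arm, as the interface text tells. Its arguments: {"type":"object","properties":{"targets":{"type":"array","items":{"type":"object","properties":{"turn":{"type":"array","items":{"type":"number"}},"slide":{"type":"array","items":{"type":"number"}},"claw":{"type":"number"}}}}},"required":["targets"]}

```bash
mkdir -p pics; ls
python3 - <<'E'
from cell import *
import cv2
for c in ("scene","top"):
    r=read_camera(c); cv2.imwrite(f"pics/{c}0.png",r["frame"]); print(c,r["mtx"].tolist(),r["R"].tolist(),r["t"].tolist())
    for q in ("die","bracket","clamp","mat","bracket_foot","clamp_pivot","tip_a","coupling"):
        print(q,[( [round(v) for v in d["xy"]],round(d["conf"],2)) for d in look_for(q,c)][:3])
print(state())
E
```

```text
pics
scene [[452.7898659539575, 0.0, 275.04379273785094], [0.0, 452.7898659539575, 208.39850840804678], [0.0, 0.0, 1.0]] [[-0.4347118959024801, 0.9004440618172863, 0.015035261848688813], [0.6515347510335074, 0.3259827161553642, -0.685009296990688], [-0.6217137892604415, -0.2879856946203379, -0.7283791622070643]] [223.4187510750442, -295.6446786652531, 1801.1718111357038]
die [([185, 136], 0.95), ([247, 150], 0.59), ([209, 182], 0.58)]
bracket [([199, 166], 0.93)]
clamp [([362, 244], 0.58), ([200, 169], 0.4)]
mat [([266, 238], 0.68)]
bracket_foot [([196, 168], 0.62)]
clamp_pivot []
tip_a [([364, 247], 0.57), ([197, 172], 0.39)]
coupling [([201, 226], 0.69)]
top [[415.36734301781195, 0.0, 280.2372545923502], [0.0, 415.36734301781195, 212.6367538281028], [0.0, 0.0, 1.0]] [[-0.010282161174817396, -0.9999446327082342, 0.002238007946700585], [-0.9915006426482648, 0.009904994046459219, -0.12972419481737918], [0.12969484488464764, -0.0035528313967912524, -0.9915475906881188]] [36.07227188785727, 507.40716190999535, 1131.4533523032121]
die [([401, 215], 0.88), ([467, 290], 0.84), ([381, 301],
[... 258 characters left out ...]
157], 0.49)]
{'t': 0.9, 'joints': array([ 1.21242250e+00,  4.90896705e-01,  1.55889643e+00, -3.73301949e-06,
        1.09169282e+00, -1.05597984e-01]), 'qvel': array([ 1.98205504e-05,  1.87364298e-03, -5.65390065e-04,  2.00427151e-03,
       -1.74858377e-03,  2.65856421e-04]), 'tau': array([-1.71461379e-03, -6.12463117e+01, -2.58437723e+01,  6.92620059e-02,
        4.44103719e-02, -3.09648874e-05]), 'eef_pos': array([156.29290285, 605.16425112, 214.66422352]), 'tcp_rot': array([3.14148689e+00, 1.45414751e-05, 2.88881853e+00]), 'ft_force': array([-0.47945323,  0.3524041 , -0.19842843]), 'moment': array([ 0.01415177, -0.06923824,  0.03545352]), 'grip_force': 0.0, 'opening': 1.0001999795320449}
```

Run:
```python
import cv2
a=cv2.imread("pics/top0.png"); cv2.imwrite("pics/top0b.png",cv2.resize(a[90:330,130:490],(800,533),interpolation=cv2.INTER_CUBIC))
a=cv2.imread("pics/scene0.png"); cv2.imwrite("pics/scene0b.png",cv2.resize(a[80:320,100:460],(800,533),interpolation=cv2.INTER_CUBIC))
```

```text
(no output)
```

View pics/top0b.png

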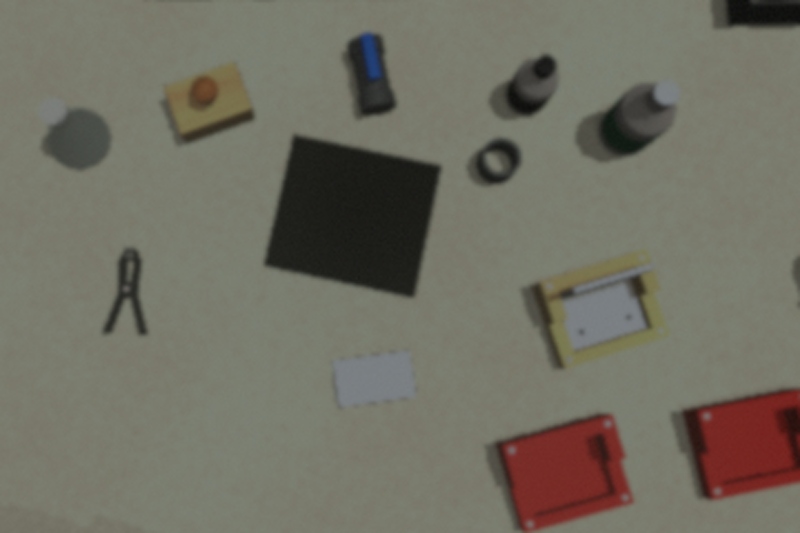

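View pics/scene0b.png

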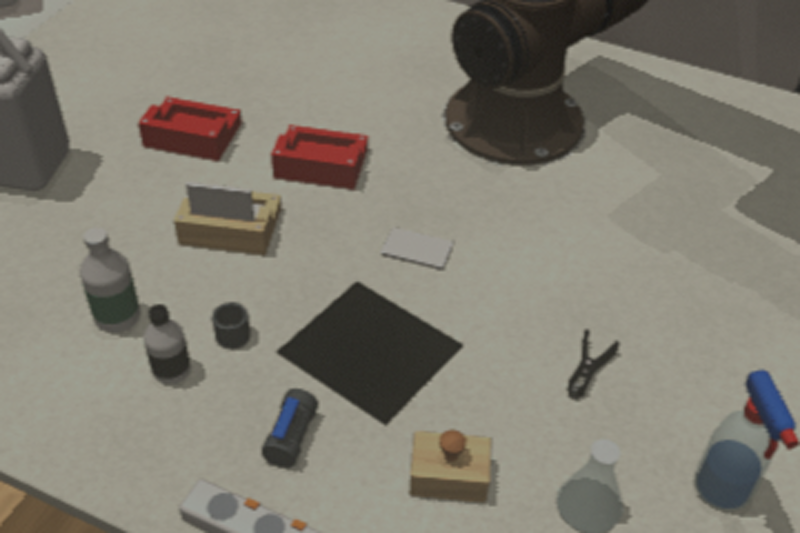

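Run:
```python
import cv2,numpy as np
t=cv2.imread("pics/top0.png");s=cv2.imread("pics/scene0.png")
def c(a,x,y,w=66,h=50): return cv2.resize(a[y:y+h,x:x+w],(396,300),interpolation=cv2.INTER_CUBIC)
m=np.vstack([np.hstack([c(t,368,198),c(t,155,192)]),np.hstack([c(s,168,150),c(s,335,222)])])
m=np.clip(m.astype(float)*1.6,0,255).astype('uint8')
cv2.imwrite("pics/m0.png",m)
```

```text
(no output)
```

View pics/m0.png

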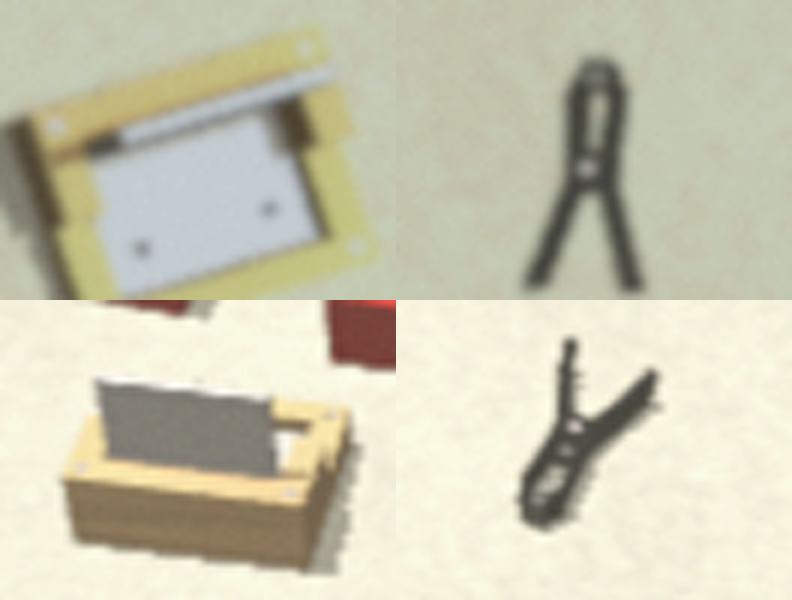

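```bash
cat > h.py <<'E'
import numpy as np,cv2
K={'top':(np.array([[415.36734,0,280.23725],[0,415.36734,212.63675],[0,0,1]]),np.array([[-0.010282161174817396,-0.9999446327082342,0.002238007946700585],[-0.9915006426482648,0.009904994046459219,-0.12972419481737918],[0.12969484488464764,-0.0035528313967912524,-0.9915475906881188]]),np.array([36.07227188785727,507.40716190999535,1131.4533523032121])),
'scene':(np.array([[452.78987,0,275.04379],[0,452.78987,208.39851],[0,0,1]]),np.array([[-0.4347118959024801,0.9004440618172863,0.015035261848688813],[0.6515347510335074,0.3259827161553642,-0.685009296990688],[-0.6217137892604415,-0.2879856946203379,-0.7283791622070643]]),np.array([223.4187510750442,-295.6446786652531,1801.1718111357038]))}
def tri(a,b):
    P=[k@np.c_[R,t] for k,R,t in (K['top'],K['scene'])]
    X=cv2.triangulatePoints(P[0],P[1],np.array(a,float).reshape(2,1),np.array(b,float).reshape(2,1)).ravel(); return X[:3]/X[3]
def plane(c,p,z):
    k,R,t=K[c]; d=R.T@np.linalg.solve(k,[p[0],p[1],1.]); o=-R.T@t; return o+d*(z-o[2])/d[2]
def proj(c,X):
    k,R,t=K[c]; q=(R@np.asarray(X).T).T+t; q=q@k.T; return q[...,:2]/q[...,2:]
E
python3 - <<'E'
from h import *
np.set_printoptions(precision=1,suppress=True)
g=lambda p,o:(p[0]/6-.42+o[0],p[1]/6-.42+o[1])
for n,a,b,ot,os,z in [("legL",(122,134),(270,99),(368,198),(168,150),110),("legR",(334,72),(98,81),(368,198),(168,150),110),
 ("pivot",(192,168),(179,125),(155,192),(335,222),24),("tip",(201,60),(145,223),(155,192),(335,222),12),("hL",(142,284),(256,75),(155,192),(335,222),18),("hR",(236,284),(176,42),(155,192),(335,222),18)]:
    a=g(a,ot);b=g(b,os); print(n,tri(a,b),plane('top',a,z),plane('scene',b,z))
for c in ('top','scene'):
    im=cv2.imread(f"pics/{c}0.png").max(2); 
    m=(im<60).astype('uint8'); n,l,st,ce=cv2.connectedComponentsWithStats(m)
    p=(290,187) if c=='top' else (266,238)
    k=l[p[1],p[0]]; cnt=cv2.findContours((l==k).astype('uint8'),0,2)[0][0]
    q=cv2.approxPolyDP(cnt,6,True)[:,0]
    w=np.array([plane(c,v,4) for v in q]); print(c,st[k],w[:,:2].tolist()); 
    M=cv2.moments(cnt); print(plane(c,(M['m10']/M['m00'],M['m01']/M['m00']),4))
E
```

```text
legL [ 475.9 -250.3  106.7] [ 475.7 -249.8  110. ] [ 479.  -247.7  110. ]
legR [ 502.7 -345.7  103.3] [ 502.  -343.7  110. ] [ 508.8 -340.2  110. ]
pivot [492.  294.7  23.8] [491.8 295.   24. ] [492.3 294.4  24. ]
tip [545.8 296.4   5.8] [545.1 294.4  12. ] [550.4 297.5  12. ]
hL [437.7 319.1  18.7] [438.  318.7  18. ] [436.8 319.5  18. ]
hR [437.1 274.6  21.4] [437.5 274.7  18. ] [433.7 274.7  18. ]
top [ 250  152   78   71 3991] [[691.2181477231927, 82.40561244625177], [525.8663559672012, 117.69214484801529], [483.4839239006243, -68.52330120042029], [647.3930906847111, -107.01125123600148]]
[586.8   6.    4. ]
scene [ 225  208   82   63 2637] [[491.23848973839665, -70.57431521854801], [654.1957297276157, -106.93947621086642], [697.1863534202658, 81.67308596159904], [529.2341748591497, 116.32354984538125]]
[596.   9.   4.]
```

Call:
jog_arm([
  {"turn": [0,0,0],"slide": [15,-20,50],"claw": 100},
  {"turn": [0,0,-4],"slide": [36,-48,10],"claw": 100},
  {"turn": [0,0,-4],"slide": [36,-48,0],"claw": 100},
  {"turn": [0,0,-4],"slide": [36,-48,0],"claw": 70},
  {"turn": [0,0,-4],"slide": [36,-48,0],"claw": 40},
])

```text
t: 1.52
eef_pos: [316.2, 391.6, 274.9]
tcp_rot: [3.141, 0.0, 2.608]
ft_force: [1.4, 0.6, 0.0]
opening: 0.848
grip_force: 0.0
```

Call:
jog_arm([
  {"turn": [0,0,-4],"slide": [36,-48,0],"claw": 40},
  {"turn": [0,0,-4],"slide": [36,-48,0],"claw": 40},
  {"turn": [0,0,-4],"slide": [36,-48,0],"claw": 40},
  {"turn": [0,0,-4],"slide": [17,-59,0],"claw": 40},
  {"turn": [0,0,-4],"slide": [0,-60,0],"claw": 40},
])

```text
t: 2.15
eef_pos: [441.1, 128.2, 274.5]
tcp_rot: [3.141, 0.0, 2.258]
ft_force: [-0.1, -0.5, 0.6]
opening: 0.409
grip_force: 0.0
```

Call:
jog_arm([
  {"turn": [0,0,-4],"slide": [0,-60,0],"claw": 40},
  {"turn": [0,0,-4],"slide": [0,-60,0],"claw": 40},
  {"turn": [0,0,-4],"slide": [10,-60,0],"claw": 40},
  {"turn": [0,0,-4],"slide": [20,-60,-20],"claw": 40},
  {"turn": [0,0,-4],"slide": [20,-60,-30],"claw": 40},
])

```text
t: 2.78
eef_pos: [487.6, -162.3, 229.3]
tcp_rot: [3.14, 0.002, 1.908]
ft_force: [1.0, 0.5, 0.1]
opening: 0.403
grip_force: 0.0
```

Call:
jog_arm([
  {"turn": [0,0,-4],"slide": [0,-60,0],"claw": 40},
  {"turn": [0,0,0],"slide": [0,-50,-20],"claw": 40},
  {"turn": [0,0,0],"slide": [0,-16,-40],"claw": 40},
  {"turn": [0,0,0],"slide": [0,0,-30],"claw": 40},
  {"turn": [0,0,0],"slide": [0,0,0],"claw": 40},
])

```text
t: 3.4
eef_pos: [486.2, -285.6, 137.4]
tcp_rot: [-3.139, -0.003, 1.841]
ft_force: [0.3, 0.5, -0.8]
opening: 0.4
grip_force: 0.0
```

Run:
```python
from cell import *
import cv2,numpy as np
t=read_camera("top")["frame"];s=read_camera("scene")["frame"];st=state();print(st["eef_pos"],st["tcp_rot"])
def c(a,x,y,w=80,h=100): return cv2.resize(a[y:y+h,x:x+w],(400,500),interpolation=cv2.INTER_CUBIC)
m=np.clip(np.hstack([c(t,360,170),c(s,155,100)])*1.6,0,255).astype('uint8')
cv2.imwrite("pics/m1.png",m)
```

```text
[ 487.39097324 -286.03274194  139.92774015] [3.14105151e+00 5.71944887e-04 1.84183580e+00]
```

View pics/m1.png

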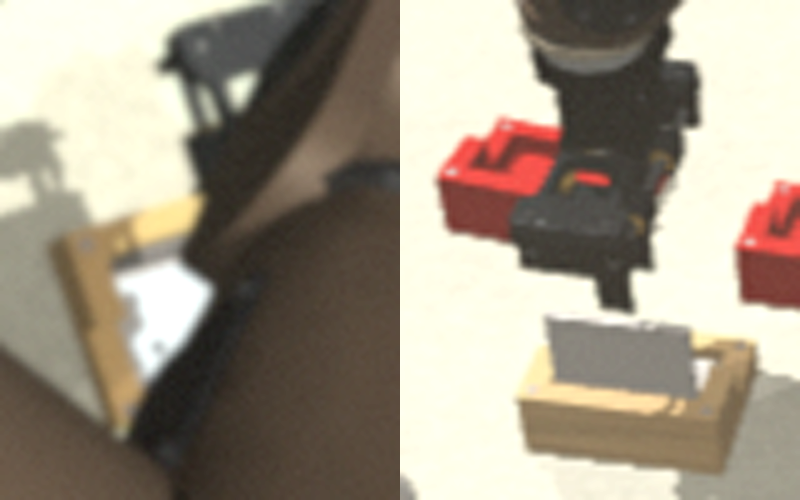

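Call:
jog_arm([
  {"turn": [0,0,0],"slide": [2,-10,0],"claw": 40},
  {"turn": [0,0,0],"slide": [0,0,-30],"claw": 40},
  {"turn": [0,0,0],"slide": [0,0,-30],"claw": 40},
  {"turn": [0,0,0],"slide": [0,0,0],"claw": 20},
  {"turn": [0,0,0],"slide": [0,0,0],"claw": 15},
])

```text
t: 4.12
eef_pos: [489.7, -296.5, 80.5]
tcp_rot: [3.14, 0.002, 1.842]
ft_force: [-0.2, 0.3, -0.9]
opening: 0.245
grip_force: 0.0
```

Run:
```python
from cell import *
from h import *
s=read_camera("scene")["frame"];st=state();p=st["eef_pos"];print(p,st["tcp_rot"],st["ft_force"],st["opening"])
cv2.imwrite("pics/s2.png",np.clip(cv2.resize(s[100:200,140:260],(720,600),interpolation=cv2.INTER_CUBIC)*1.6,0,255).astype('uint8'))
```

```text
[ 489.70833749 -296.52897003   80.62133127] [3.14009929e+00 1.89738293e-03 1.84169263e+00] [ 0.80211078 -0.26788222  0.23558621] 0.20397061776172437
```

View pics/s2.png

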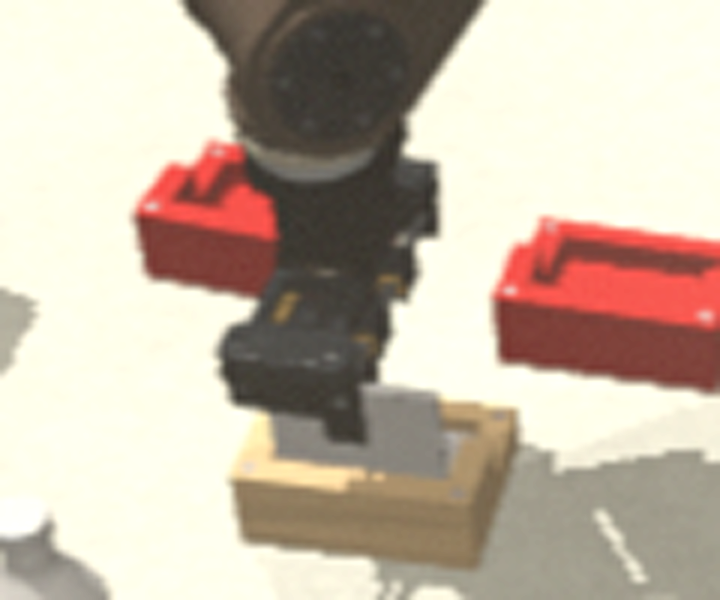

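Call:
jog_arm([
  {"turn": [0,0,0],"slide": [0,0,0],"claw": 12},
  {"turn": [0,0,0],"slide": [0,0,0],"claw": 10},
  {"turn": [0,0,0],"slide": [0,0,0],"claw": 8},
])

```text
t: 4.55
eef_pos: [489.3, -296.1, 79.5]
tcp_rot: [3.141, 0.001, 1.842]
ft_force: [0.9, 0.1, 2.4]
opening: 0.085
grip_force: 1.3
```

Call:
jog_arm([
  {"turn": [0,0,0],"slide": [0,0,0],"claw": 0},
  {"turn": [0,0,0],"slide": [0,0,0],"claw": 0},
  {"turn": [0,0,0],"slide": [0,0,0],"claw": 0},
])

```text
t: 4.92
eef_pos: [489.4, -296.2, 79.5]
tcp_rot: [3.141, 0.001, 1.842]
ft_force: [1.7, -0.2, 5.3]
opening: 0.079
grip_force: 30.0
```

Call:
jog_arm([
  {"turn": [0,0,0],"slide": [0,0,5],"claw": 0},
  {"turn": [0,0,0],"slide": [0,0,10],"claw": 0},
  {"turn": [0,0,0],"slide": [0,0,15],"claw": 0},
  {"turn": [0,0,0],"slide": [0,0,20],"claw": 0},
  {"turn": [0,0,0],"slide": [0,0,30],"claw": 0},
])

```text
t: 5.55
eef_pos: [488.3, -295.7, 160.1]
tcp_rot: [-3.14, -0.001, 1.841]
ft_force: [-0.2, -0.3, -1.2]
opening: 0.085
grip_force: 30.0
```

Run:
```python
from cell import *
from h import *
s=read_camera("scene")["frame"];st=state();p=st["eef_pos"];print(p,st["tcp_rot"],st["ft_force"],st["moment"],st["opening"])
cv2.imwrite("pics/s3.png",np.clip(cv2.resize(s[100:200,140:260],(720,600),interpolation=cv2.INTER_CUBIC)*1.6,0,255).astype('uint8'))
```

```text
[ 489.63676689 -296.6307867   164.202823  ] [3.13930996 0.00344167 1.84150382] [ 0.31472344 -1.01629982  2.21064382] [-0.13997233 -0.03796386  0.03702704] 0.08155137886254384
```

View pics/s3.png

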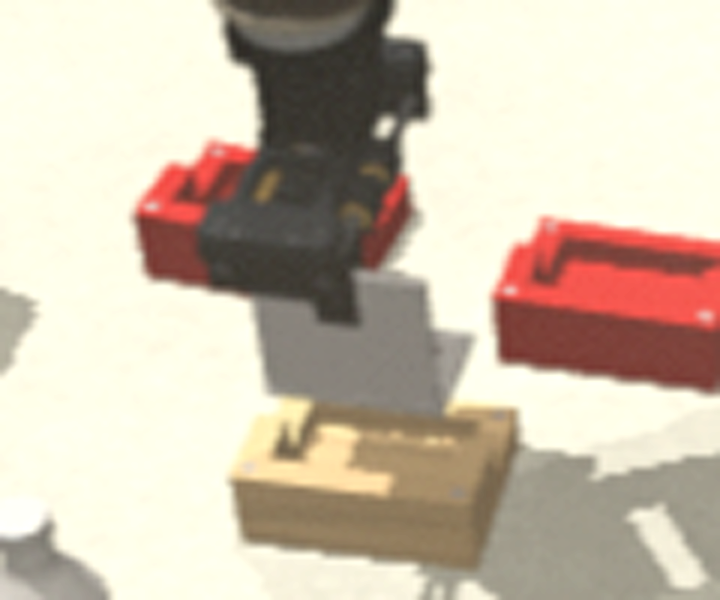

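Call:
jog_arm([
  {"turn": [0,0,2],"slide": [8,21,0],"claw": 0},
  {"turn": [0,0,4],"slide": [18,48,0],"claw": 0},
  {"turn": [0,0,4],"slide": [18,48,0],"claw": 0},
  {"turn": [0,0,4],"slide": [18,48,0],"claw": 0},
  {"turn": [0,0,4],"slide": [18,48,0],"claw": 0},
])

```text
t: 6.22
eef_pos: [569.1, -81.5, 159.8]
tcp_rot: [-3.141, 0.0, 2.158]
ft_force: [0.7, -0.9, -1.4]
opening: 0.082
grip_force: 30.0
```

Call:
jog_arm([
  {"turn": [0,0,4],"slide": [18,48,0],"claw": 0},
  {"turn": [0,0,4],"slide": [16,43,0],"claw": 0},
  {"turn": [0,0,4],"slide": [9,24,-20],"claw": 0},
  {"turn": [0,0,0],"slide": [0,0,-25],"claw": 0},
  {"turn": [0,0,0],"slide": [0,0,-25],"claw": 0},
])

```text
t: 6.85
eef_pos: [611.8, 32.4, 88.9]
tcp_rot: [-3.141, 0.0, 2.366]
ft_force: [0.3, -0.2, -1.1]
opening: 0.084
grip_force: 30.0
```

Call:
jog_arm([
  {"turn": [0,0,0],"slide": [0,0,-10],"claw": 0},
  {"turn": [0,0,0],"slide": [0,0,0],"claw": 0},
])

```text
t: 7.1
eef_pos: [611.9, 31.9, 79.2]
tcp_rot: [-3.141, -0.0, 2.365]
ft_force: [-0.2, 0.5, -0.4]
opening: 0.086
grip_force: 30.0
```

Call:
jog_arm([
  {"turn": [0,0,0],"slide": [0,0,-2],"claw": 0},
  {"turn": [0,0,0],"slide": [0,0,-2],"claw": 0},
  {"turn": [0,0,0],"slide": [0,0,0],"claw": 0},
])

```text
t: 7.48
eef_pos: [612.1, 32.0, 75.3]
tcp_rot: [3.141, 0.0, 2.365]
ft_force: [-0.2, -0.5, -1.9]
opening: 0.083
grip_force: 30.0
```

Call:
jog_arm([
  {"turn": [0,0,0],"slide": [0,0,-1.5],"claw": 0},
  {"turn": [0,0,0],"slide": [0,0,0],"claw": 0},
])

```text
t: 7.72
eef_pos: [612.0, 32.0, 73.5]
tcp_rot: [3.141, 0.0, 2.365]
ft_force: [-0.4, -0.4, 0.6]
opening: 0.084
grip_force: 30.0
```

Call:
jog_arm([
  {"turn": [0,0,0],"slide": [0,0,-1],"claw": 0},
  {"turn": [0,0,0],"slide": [0,0,0],"claw": 0},
])

```text
t: 7.98
eef_pos: [612.1, 32.1, 73.5]
tcp_rot: [3.141, 0.0, 2.365]
ft_force: [-2.8, 1.6, 8.8]
opening: 0.085
grip_force: 30.0
```

Call:
jog_arm([
  {"turn": [0,0,0],"slide": [0,0,0.5],"claw": 0},
  {"turn": [0,0,0],"slide": [0,0,0],"claw": 12},
  {"turn": [0,0,0],"slide": [0,0,0],"claw": 20},
  {"turn": [0,0,0],"slide": [0,0,0],"claw": 30},
  {"turn": [0,0,0],"slide": [0,0,0],"claw": 36},
])

```text
t: 8.6
eef_pos: [612.0, 32.0, 72.9]
tcp_rot: [3.142, -0.0, 2.365]
ft_force: [0.2, 0.2, 0.2]
opening: 0.333
grip_force: 0.0
```

Call:
jog_arm([
  {"turn": [0,0,0],"slide": [0,0,15],"claw": 36},
  {"turn": [0,0,0],"slide": [0,0,30],"claw": 36},
  {"turn": [0,0,0],"slide": [0,0,50],"claw": 50},
  {"turn": [0,0,-4],"slide": [-20,30,30],"claw": 60},
  {"turn": [0,0,-6],"slide": [-30,50,0],"claw": 80},
])

```text
t: 9.22
eef_pos: [562.9, 112.1, 201.4]
tcp_rot: [3.137, 0.003, 2.185]
ft_force: [1.2, 0.5, -0.4]
opening: 0.619
grip_force: 0.0
```

Call:
jog_arm([
  {"turn": [0,0,9],"slide": [-22,36,0],"claw": 90},
  {"turn": [0,0,9],"slide": [-22,37,0],"claw": 90},
  {"turn": [0,0,9],"slide": [-22,37,0],"claw": 90},
  {"turn": [0,0,9],"slide": [-22,37,0],"claw": 90},
  {"turn": [0,0,9],"slide": [-21,37,0],"claw": 90},
])

```text
t: 9.85
eef_pos: [452.2, 297.2, 199.2]
tcp_rot: [3.141, 0.001, 2.981]
ft_force: [1.3, -0.3, -0.6]
opening: 0.902
grip_force: 0.0
```

Call:
jog_arm([
  {"turn": [0,0,9],"slide": [0,0,-30],"claw": 90},
  {"turn": [0,0,0],"slide": [0,0,-50],"claw": 90},
  {"turn": [0,0,0],"slide": [0,0,0],"claw": 90},
])

```text
t: 10.22
eef_pos: [451.8, 295.6, 116.7]
tcp_rot: [-3.14, -0.004, 3.133]
ft_force: [0.0, -0.5, 0.3]
opening: 0.903
grip_force: 0.0
```

Run:
```python
from cell import *
from h import *
t=read_camera("top")["frame"];s=read_camera("scene")["frame"];st=state();print(st)
b=lambda a:np.clip(a*1.6,0,255).astype('uint8')
cv2.imwrite("pics/m4.png",np.hstack([cv2.resize(b(t[120:290,150:340]),(400,358),interpolation=2),cv2.resize(b(s[140:310,220:410]),(400,358),interpolation=2)]))
```

```text
{'t': 10.325, 'joints': array([ 4.56588052e-01,  4.94165400e-01,  1.86504201e+00,  1.04003483e-04,
        7.81482044e-01, -1.10544794e+00]), 'qvel': array([-0.00167995, -0.02007597, -0.01265926, -0.00115257, -0.00922691,
       -0.0005629 ]), 'tau': array([ 1.23174652e-01, -5.26035154e+01, -1.81710881e+01,  5.26796546e-03,
        3.22758732e-02, -2.90050280e-03]), 'eef_pos': array([453.59081047, 296.25002981, 119.5526893 ]), 'tcp_rot': array([3.14112183e+00, 7.74256510e-04, 3.13275834e+00]), 'ft_force': array([-0.34239948,  0.5271002 ,  0.63554873]), 'moment': array([ 0.0378708 , -0.04219075, -0.00072585]), 'grip_force': 0.0, 'opening': 0.903307204284364}
```

View pics/m4.png

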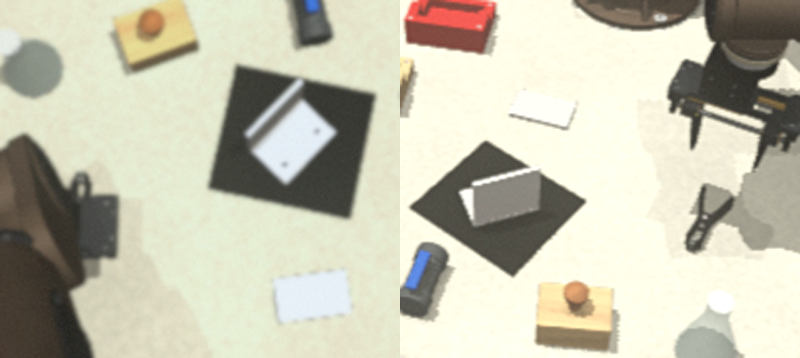

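Call:
jog_arm([
  {"turn": [0,0,0],"slide": [0,0,-50],"claw": 90},
  {"turn": [0,0,0],"slide": [0,0,-45],"claw": 90},
  {"turn": [0,0,0],"slide": [0,0,-20],"claw": 90},
  {"turn": [0,0,0],"slide": [0,0,0],"claw": 80},
  {"turn": [0,0,0],"slide": [0,0,0],"claw": 70},
])

```text
t: 10.95
eef_pos: [454.1, 296.5, 5.0]
tcp_rot: [3.14, 0.003, 3.133]
ft_force: [-0.2, 0.5, 0.6]
opening: 0.747
grip_force: 0.0
```

Call:
jog_arm([
  {"turn": [0,0,0],"slide": [0,0,0],"claw": 60},
  {"turn": [0,0,0],"slide": [0,0,0],"claw": 50},
])

```text
t: 11.2
eef_pos: [453.4, 296.3, 4.0]
tcp_rot: [3.141, 0.001, 3.133]
ft_force: [0.7, 0.4, -0.6]
opening: 0.55
grip_force: 0.1
```

Run:
```python
from cell import *
from h import *
s=read_camera("scene")["frame"];st=state();print(st["eef_pos"],st["tcp_rot"],st["opening"],st["ft_force"])
cv2.imwrite("pics/m5.png",cv2.resize(np.clip(s[180:280,320:440]*1.6,0,255).astype('uint8'),(720,600),interpolation=2))
```

```text
[453.2764037  296.20309939   3.716117  ] [3.14100715e+00 9.68845022e-04 3.13312840e+00] 0.5262406119506623 [ 0.32696798  0.01157361 -0.60781268]
```

View pics/m5.png

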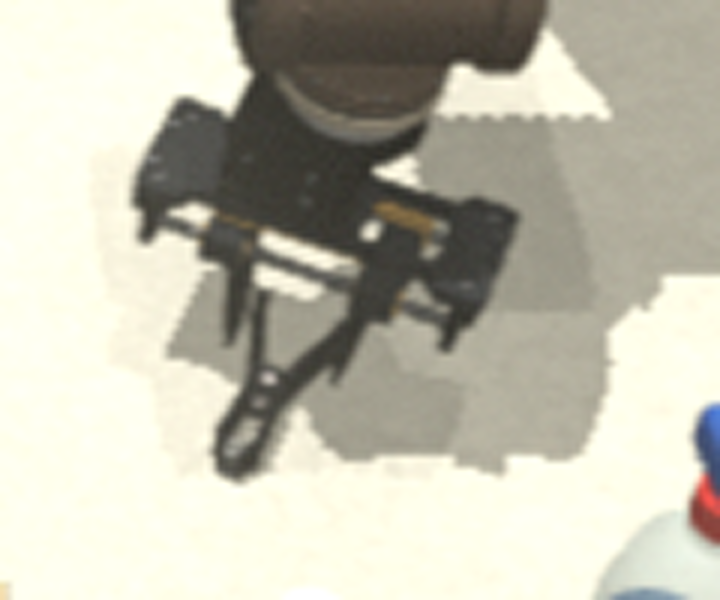

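Fingers straddle both handles. Close gradually.

Call:
jog_arm([
  {"turn": [0,0,0],"slide": [0,0,0],"claw": 42},
  {"turn": [0,0,0],"slide": [0,0,0],"claw": 36},
  {"turn": [0,0,0],"slide": [0,0,0],"claw": 30},
  {"turn": [0,0,0],"slide": [0,0,0],"claw": 24},
  {"turn": [0,0,0],"slide": [0,0,0],"claw": 18},
])

```text
t: 11.88
eef_pos: [453.3, 296.2, 3.6]
tcp_rot: [3.141, 0.001, 3.133]
ft_force: [0.3, -3.7, 7.9]
opening: 0.203
grip_force: 9.9
```

Call:
jog_arm([
  {"turn": [0,0,0],"slide": [0,0,0],"claw": 10},
  {"turn": [0,0,0],"slide": [0,0,0],"claw": 0},
  {"turn": [0,0,0],"slide": [0,0,0],"claw": 0},
  {"turn": [0,0,0],"slide": [0,0,0],"claw": 0},
])

```text
t: 12.38
eef_pos: [453.3, 296.0, 3.6]
tcp_rot: [3.141, 0.001, 3.133]
ft_force: [-0.1, -2.0, 7.7]
opening: 0.174
grip_force: 30.0
```

Call:
jog_arm([
  {"turn": [0,0,0],"slide": [0,0,5],"claw": 0},
  {"turn": [0,0,0],"slide": [0,0,20],"claw": 0},
  {"turn": [0,0,0],"slide": [0,0,45],"claw": 0},
  {"turn": [0,0,-9],"slide": [0,0,50],"claw": 0},
  {"turn": [0,0,-9],"slide": [0,0,40],"claw": 0},
])

```text
t: 13.0
eef_pos: [452.9, 296.0, 165.1]
tcp_rot: [3.141, 0.001, 2.814]
ft_force: [1.0, 0.1, -1.2]
opening: 0.177
grip_force: 30.0
```

Call:
jog_arm([
  {"turn": [0,0,-9],"slide": [0,-20,0],"claw": 0},
  {"turn": [0,0,-9],"slide": [0,-40,0],"claw": 0},
  {"turn": [0,0,-9],"slide": [0,-20,0],"claw": 0},
  {"turn": [0,0,0],"slide": [0,0,0],"claw": 0},
])

```text
t: 13.5
eef_pos: [453.0, 215.2, 163.3]
tcp_rot: [3.142, -0.0, 2.346]
ft_force: [0.1, 0.0, -1.2]
opening: 0.177
grip_force: 30.0
```

Run:
```python
from cell import *
from h import *
t=read_camera("top")["frame"];s=read_camera("scene")["frame"];st=state();print(st["eef_pos"],st["tcp_rot"],st["opening"],st["ft_force"])
cv2.imwrite("pics/t6.png",t);cv2.imwrite("pics/s6.png",s)
for c in("top","scene"):
  for q in ("clamp_pivot","tip_a","tip_b","clamp"): print(c,q,[(np.round(d["xy"],1).tolist(),round(d["conf"],2)) for d in look_for(q,c)][:3])
b=lambda a:np.clip(a*1.6,0,255).astype('uint8')
print(proj("top",st["eef_pos"]),proj("scene",st["eef_pos"]))
cv2.imwrite("pics/m6.png",np.hstack([cv2.resize(b(t[150:260,200:310]),(400,400),interpolation=2),cv2.resize(b(s[140:250,270:380]),(400,400),interpolation=2)]))
```

```text
[453.07724548 216.40807137 163.16208111] [ 3.14127889e+00 -2.42625387e-05  2.35063777e+00] 0.17891908982645313 [ 0.07713949 -0.3994557  -0.93924788]
top clamp_pivot []
top tip_a [([231.4, 214.4], 0.67), ([221.7, 205.4], 0.64)]
top tip_b [([231.4, 214.4], 0.67), ([221.7, 205.4], 0.64)]
top clamp [([221.9, 205.4], 0.48)]
scene clamp_pivot [([335.4, 197.2], 0.69), ([176.4, 239.5], 0.32)]
scene tip_a [([335.7, 196.0], 0.84), ([368.2, 303.7], 0.5), ([326.7, 193.1], 0.41)]
scene tip_b [([335.7, 196.0], 0.84), ([368.2, 303.7], 0.5), ([326.7, 193.1], 0.41)]
scene clamp [([333.7, 194.5], 0.61)]
[205.61749361 228.46396788] [350.75361707 194.29997347]
```

View pics/m6.png

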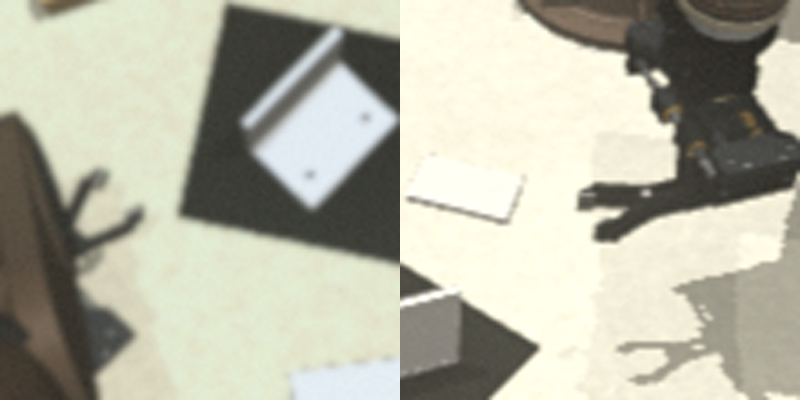

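Run:
```python
from h import *
np.set_printoptions(precision=1,suppress=True)
g=lambda x,y:(x/3.636+200,y/3.636+150); gs=lambda x,y:((x-400)/3.636+270,y/3.636+140)
print(tri(g(100,176),gs(603,238)),tri(g(137,213),gs(582,198)))
for z in (171,): print(plane('top',g(100,176),z),plane('top',g(137,213),z),plane('scene',gs(603,238),z),plane('scene',gs(582,198),z))
a=np.deg2rad(45.5);c=np.array([612,32]);x=np.array([np.cos(a),np.sin(a)]);y=np.array([-x[1],x[0]])
for sx in(-4,4):
  for sy in(-50,50):
    P=np.r_[c+sx*x+sy*y,104]; print(sx,sy,(proj('top',P)-[200,150])*3.636,(proj('scene',P)-[270,140])*3.636+[400,0])
# expected tips from tool
T=np.array([453.1,216.4]);b=2.3506;d=np.array([-np.cos(b),-np.sin(b)]);print("clamp x dir",d,"tips mid",T+d*85)
```

```text
[527.6 164.9 161.2] [500.9 137.  169.7]
[526.6 161.8 171. ] [500.9 136.5 171. ] [536.  169.1 171. ] [502.1 137.7 171. ]
-4 -50 [340.1  30.1] [343.  312.4]
-4 50 [245.5 126.2] [459.1 282.5]
4 -50 [332.2  22.8] [346.1 319.5]
4 50 [237.6 118.8] [462.6 289.4]
clamp x dir [ 0.7 -0.7] tips mid [512.9 156. ]
```

Call:
jog_arm([
  {"turn": [0,0,1],"slide": [10,-19,-30],"claw": 0},
  {"turn": [0,0,0],"slide": [10,-19,-30],"claw": 0},
  {"turn": [0,0,0],"slide": [10,-18,-31],"claw": 0},
  {"turn": [0,0,0],"slide": [18,-18,0],"claw": 0},
  {"turn": [0,0,0],"slide": [0,0,0],"claw": 0},
])

```text
t: 14.62
eef_pos: [501.8, 141.3, 71.6]
tcp_rot: [-3.142, -0.0, 2.364]
ft_force: [0.1, 0.1, -1.6]
opening: 0.177
grip_force: 30.0
```

Run:
```python
from cell import *
from h import *
t=read_camera("top")["frame"];s=read_camera("scene")["frame"];st=state();print(st["eef_pos"],st["tcp_rot"],st["opening"],st["ft_force"])
b=lambda a:np.clip(a*1.6,0,255).astype('uint8')
cv2.imwrite("pics/m7.png",np.hstack([cv2.resize(b(t[150:220,215:285]),(400,400),interpolation=2),cv2.resize(b(s[180:250,265:335]),(400,400),interpolation=2)]))
```

```text
[500.68390989 142.27936606  72.07423682] [-3.14156935e+00 -1.70581458e-04  2.36495771e+00] 0.17907983597435248 [-0.41237194 -0.87997197  0.09360346]
```

View pics/m7.png

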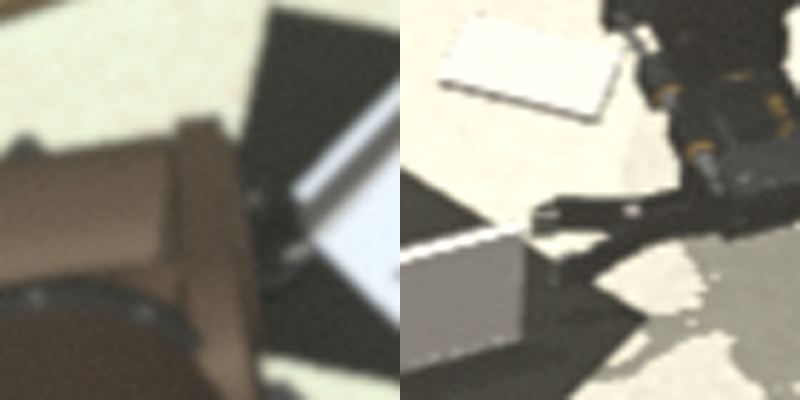

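Run:
```python
from h import *
np.set_printoptions(precision=1,suppress=True)
g=lambda x,y:(x/5.714+215,y/5.714+150); gs=lambda x,y:((x-400)/5.714+265,y/5.714+180)
T=np.array([500.7,142.3]);a=np.deg2rad(45.5);d=np.array([np.sin(a),-np.cos(a)]);n=np.array([np.cos(a),np.sin(a)])
E=np.array([612,32])-50*d
def rep(nm,P): v=P[:2]-T; print(nm,P,"along",v@d,"lat",v@n)
rep("edge",np.r_[E,104]);rep("edge top img",plane('top',g(301,202),104)); rep("edge scene",plane('scene',gs(525,229),104))
rep("t1",plane('top',g(255,197),92));rep("t2",plane('top',g(294,250),92))
rep("s-",plane('scene',gs(545,210),92));rep("s+",plane('scene',gs(558,262),92))
```

```text
edge [576.3  67.  104. ] along 106.69506684313397 lat -0.6603234251328317
edge top img [571.8  63.8 104. ] along 105.77242179782202 lat -6.175105701672689
edge scene [581.4  69.8 104. ] along 108.3465755951487 lat 4.84960445781609
t1 [576.8  85.7  92. ] along 93.97323409973147 lat 12.941663722945654
t2 [551.4  67.5  92. ] along 88.56243815785419 lat -17.84228491104285
s- [554.5  69.5  92. ] along 89.36365001412827 lat -14.207409234286997
s+ [584.7  90.7  92. ] along 96.07875860120467 lat 22.03691708106456
```

Call:
jog_arm([
  {"turn": [0,0,0],"slide": [5,-7,0],"claw": 0},
  {"turn": [0,0,0],"slide": [6,-6,0],"claw": 0},
  {"turn": [0,0,0],"slide": [0,0,0],"claw": 0},
])

```text
t: 15.1
eef_pos: [512.5, 128.8, 72.2]
tcp_rot: [3.141, 0.0, 2.365]
ft_force: [0.3, 0.1, -1.4]
opening: 0.181
grip_force: 30.0
```

Call:
jog_arm([
  {"turn": [0,0,0],"slide": [6,-6,0],"claw": 0},
  {"turn": [0,0,0],"slide": [6.5,-6,0],"claw": 0},
  {"turn": [0,0,0],"slide": [0,0,0],"claw": 0},
])

```text
t: 15.48
eef_pos: [525.0, 116.5, 72.0]
tcp_rot: [3.141, 0.0, 2.364]
ft_force: [0.5, -0.2, -0.6]
opening: 0.177
grip_force: 30.0
```

Run:
```python
from cell import *
from h import *
np.set_printoptions(precision=1,suppress=True,linewidth=250)
t=read_camera("top")["frame"];s=read_camera("scene")["frame"];st=state();print(st["eef_pos"],st["tcp_rot"],st["opening"],st["ft_force"],st["grip_force"])
cv2.imwrite("pics/t8.png",t);cv2.imwrite("pics/s8.png",s)
a=np.deg2rad(45.5);d=np.array([np.sin(a),-np.cos(a)]);n=np.array([np.cos(a),np.sin(a)]);E=np.array([612,32])-50*d
# profiles across the sheet: brightness along n
L=np.arange(-36,37,2)
print(L)
for c,im in(("top",t),("scene",s)):
  for z in (92,104):
    for al in (-6,0,6,10,14,18,26):
      P=np.array([np.r_[E+al*d+l*n,z] for l in L]); q=proj(c,P).astype(np.float32)
      print(c,z,al,cv2.remap(im.max(2),q[:,:1],q[:,1:],1).ravel())
```

```text
[524.4 116.9  71.9] [-3.1 -0.   2.4] 0.17409585604270322 [-0.6 -0.3 -0.2] 29.962776773027144
[-36 -34 -32 -30 -28 -26 -24 -22 -20 -18 -16 -14 -12 -10  -8  -6  -4  -2   0   2   4   6   8  10  12  14  16  18  20  22  24  26  28  30  32  34  36]
top 92 -6 [144 142 131 116  92  69  57  51  51  54  57  59  60  61  61  60  59  58  56  56  55  55  56  54  54  54  53  51  48  46  46  47  52  57  62  68  70]
top 92 0 [161 159 154 139 116  85  60  47  45  47  49  52  54  56  57  56  56  55  55  55  54  54  54  53  55  55  55  54  55  53  52  51  47  46  47  52  59]
top 92 6 [162 159 151 133 105  75  56  52  58  64  63  56  52  50  53  55  56  56  56  56  56  56  56  55  55  55  56  55  55  55  55  55  54  53  51  49  51]
top 92 10 [161 159 154 136 110  81  59  55  63  71  70  64  56  51  50  51  54  56  56  57  56  56  57  56  56  56  55  55  56  55  56  56  56  56  54  53  51]
top 92 14 [162 161 156 143 120  93  71  68  75  83  82  73  65  60  56  55  57  59  60  59  58  57  58  57  54  55  55  56  57  55  55  56  56  55  55  56  55]
top 92 18 [161 161 159 153 139 118  99  90  92  88  82  73 
[... 2956 characters left out ...]
 56  53  48  48  46  43  41  40  39  38  37  38]
scene 104 10 [163 163 163 164 165 164 164 163 161 155 142 119  83  56  64  76 115 153 157 157 130  99  89  85  84  81  78  75  72  65  58  50  44  41  39  39  40]
scene 104 14 [164 164 164 165 165 164 164 164 164 160 153 124  85  66  57  79 113 140 155 145 117  94  87  83  84  85  85  85  86  85  77  68  53  42  40  38  38]
scene 104 18 [164 164 164 164 164 164 164 165 163 163 153 139 115  81  72  91 116 143 161 145 124 102  86  85  84  85  85  86  88  90  92  76  56  45  40  38  39]
scene 104 26 [165 165 163 161 154 141 130 105  82  71  54  53  51  63  82 104 127 145 156 146 116  95  87  83  84  85  85  84  85  85  83  79  66  52  47  42  40]
```

```bash
python3 -c "
from cell import *
print(job_done())"
```

```text
the job is handed in; nothing more can be done
None
```

The job is handed in at about 15.6 s. The bracket stands on its foot in the middle of the mat. The clamp is held fully open and level around the upper half of its left upright edge, about 10 mm clear of the sheet on each side. I read that last clearance from image brightness and the force readings, because my 10 pictures were used up; the judge's verdict was not shown.

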